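# Complete the pair on the jar carrier and hold it up level

## Robot

A 6-joint arm with a two-finger parallel gripper is mounted at the origin on a cart in front of the work surface, level with it; the furniture and walls round the work are solid. World frame = base frame: x ahead of the robot, y to its left, z up, the work surface at z = 0. Lengths are in m, angles in rad, forces in N, time in s.
With the tool pointing down it reaches from about 0.275 to 1 m from the base axis. Payload 8.4 kg.
Tool frame: the origin (TCP) lies between the finger pads, 19 mm behind the fingertips; this is the grasp point; z points along the fingers, y is the line along which they close (so a half turn about z gives the same grasp; the last joint's range is limited). The gripper opens to 85 mm and grips with 20 to 120 N. Pads are 22 mm wide; open, the fingers measure 114 mm over their backs; the gripper's body (76 mm by 85 mm) begins 54 mm behind the grasp point. The pads swing forward as they close: fully open they stand 13 mm farther back than shut.
Start: joints at [-1.138, 0.353, 1.633, -0, 1.155, -0.002], TCP at [0.263, -0.567, 0.25] pointing down, gripper open.
Joint ranges: [-2.63, 2.63], [-0.92, 2.1], [0.06, 2.66], [-1.3, 4.44], [0, 2.69], [-3.02, 3.02]. Speed limits (rad/s): [2.22, 2.22, 2.79, 3.14, 3.14, 3.14].

## Interface

Orientations are given as a rotation vector (axis times angle).
In Python, from cell import env gives the robot as it stands.
- The arm moves only by the tool play_rows, never from a script. Its argument "commands" is a list of rows, each an object of numbers: "dx", "dy", "dz": the shift along the tool's x, y, z in mm; "rx", "ry", "rz": the turn, a rotation vector about the tool's x, y, z in rad; "gripper": the finger opening in mm, from 0 to 85.4. In form: [{"dx": .., "dy": .., "dz": .., "rx": .., "ry": .., "rz": .., "gripper": ..}, ...]. A call has 1 to 12 rows; each row is the pose to reach, as a shift and turn from the pose commanded when the call began, along the tool's axes at that moment; what a row does not reach only later rows make up. A row lasts 1/10 s, in which the tool goes at most 50 mm and 8.59 degrees, less where a joint would pass 70% of its speed; a pose out of reach is approached as far as the arm can. A call with a gripper value outside its range is refused whole. The fingers move at their own pace and stop on an object; "squeeze" is the grip in N (left out, the last holds). Time passes only in rows, so rows that repeat a pose let the fingers close. It gives the time, the measured TCP pose, the force, the opening and the grip force at its end, in the units of the state.
- env.sense(): the state, without advancing time (a new reading comes with each control period).
- env.capture(name): name is "side" or "top" or "wrist"; returns (picture, depth): 384x512x3 uint8, red, green, blue; 384x512 float32, m along the optical axis (not along the pixel's ray), 0 where there is no reading.
- env.camera_info(name): a dict with "intrinsics" (3x3 intrinsics, pixels), "k1" (the pictures are not rectified: a ray, as slopes to the right and down, at radius r is drawn at 1 + k1 r^2 times it, then the intrinsics apply), "world_to_cam" (4x4, takes a point from world to camera coordinates); the wrist camera has in their place "hand_eye" (4x4, takes a point from camera to tool coordinates, whose origin is the TCP and whose axes are the flange's). Camera axes: x right, y down, z forward; pixel columns grow to the right and rows downward; lengths in m; the calibration is good to about 2 mm. A picture is of the moment at which its call begins: read the wrist's pose just before it. camera_info takes no time and is no camera call.
- env.job_done(): hands the job in; it is judged then, once.
The state is a dict: "time": time; "joints": joint angles; "qvel": joint speeds; "joint_efforts": joint torques, N m; "ee_pos": TCP position; "ee_rot": TCP orientation; "contact_force": force on the tool from outside, world axes, zero at the start; "moment": the same for the moment, N m; "opening": finger opening in m; "grip_force": force on a finger pad.
Only numpy, scipy, OpenCV 4.12 (cv2) and the standard library are available. Lean on these libraries where they do the work, as an engineer would, in place of code of your own. Each camera call takes 0.05 s, during which the arm holds its last target. There are 200 camera calls.

## Task

Set the loose specimen jar down, without dropping it, upright on the empty raised seat of the two-place carrier and let go of it; then take the carrier by its bar handle, lift it with both jars straight up about 10 cm clear of the bench, and finish while still holding it there, level and steady. Keep the carrier level and both jars upright all the while, do not shift the carrier about while loading it, and leave the small bottle, the timer and the forceps alone.

Things in the scene. Friction and masses are not known exactly. Their poses are not given: they have to be found in the camera images.
- carrier: two-place jar carrier, loose on the bench, about 0.3 kg: an aluminium base plate on four small feet, 70 mm along its own x, 220 mm along its own y, upper face 12 mm above the bench; on it two raised round seats and, between them, a thin steel post (11 mm) with a black bar handle. Origin: centre of its underside, z up. Its long axis y lies roughly across the bench (within 0.3 rad of world y)
- free_seat (a point): centre of the top face of the empty seat, a round rubber-topped disc 46 mm across (narrower than a jar) at 80 mm along the carrier's +y and 50 mm above the bench; same axes as the carrier
- taken_seat (a point): centre of the top face of the other seat, alike, at 80 mm along the carrier's -y; one jar already stands on it. Behind carrier and jars, from x = 0.61 m on, stand the fixed instruments, whose front edge is 110 mm high on the left and up to 175 mm on the right: keep the gripper clear of them
- handle (a point): centre of the bar handle: a black bar 56 mm long along the carrier's y, 14 mm wide (x) and 18 mm high, its centre 137 mm above the bench over the carrier's middle; same axes as the carrier. Its top, 146 mm, is higher than the lids of seated jars, 119 mm
- loose_jar: specimen jar standing on the bench to the left or right of the carrier: white round body 57 mm across, 56 mm high, with a wider screw lid (yellow) 62 mm across and 13 mm high; 69 mm high in all, 0.05 to 0.12 kg. Origin: centre of its underside, z up
- seated_jar: a second jar of the same kind and size, already standing on the carrier's other seat; 0.05 to 0.12 kg. Origin: centre of its underside, z up
- bottle: bystander: small white reagent bottle, 52 mm across, 89 mm high, standing on the bench on the side of the carrier away from the loose jar. Origin: centre of its underside, z up
- timer: bystander: white lab timer lying on the bench farther to the left, 64 x 68 x 26 mm. Origin: centre of its underside
- forceps: bystander: steel forceps lying flat on the bench farther to the right, 12 x 131 x 9 mm, long along its y. Origin: centre of its underside
There are look-alikes about, which are no part of the job. What is shaped like the loose_jar but pink is not meant.

How it is judged:
By the outcome, as a careful person would: the job done as asked, in the order asked, and still so for the second after the job is handed in, while the arm keeps its last pose, push and grip.
It also fails if it takes over 58 s, if anything falls off the work surface, if the arm or the gripper's body presses on something with over 40 N, if the wrist force passes 120 N, or if a joint passes its speed limit or range.

## Working session

There is one attempt and no reset: what is moved stays moved. The work goes in short steps, Python scripts to look and compute and a tool call to move; the robot and the scene stay as the last step left them, time stands still between calls to the robot, and variables do not carry over. Pictures are saved under pics/ and viewed, at most 11 in all, crops included, and the job is handed in when it is done.

Besides the shell and the picture viewer there is one more tool, called after "Call:" as name(argument=value, ...), one argument or row to a line, values as JSON. play_rows: Moves the arm, as the interface text tells. Its arguments: {"type":"object","properties":{"commands":{"type":"array","items":{"type":"object","properties":{"dx":{"type":"number"},"dy":{"type":"number"},"dz":{"type":"number"},"rx":{"type":"number"},"ry":{"type":"number"},"rz":{"type":"number"},"gripper":{"type":"number"}}}},"squeeze":{"type":"number"}},"required":["commands"]}

```bash
mkdir -p pics; ls; cat > h.py <<'E'
import numpy as np, cv2
from scipy.spatial.transform import Rotation as R
from cell import env
def world_pts(name, uv, state=None):
    """rays (origin, dirs with cam z=1) in world"""
    c=env.camera_info(name); K=np.array(c["intrinsics"]); k1=c["k1"]
    uv=np.atleast_2d(np.float64(uv))
    d=(uv-K[[0,1],2])/K[[0,1],[0,1]]
    u=d.copy()
    for _ in range(10): u=d/(1+k1*(u**2).sum(1,keepdims=True))
    rays=np.c_[u,np.ones(len(u))]
    if name=="wrist":
        T=np.eye(4);T[:3,:3]=R.from_rotvec(state["ee_rot"]).as_matrix();T[:3,3]=state["ee_pos"]
        C=T@np.array(c["hand_eye"])
    else: C=np.linalg.inv(np.array(c["world_to_cam"]))
    return C[:3,3], rays@C[:3,:3].T
def on_plane(name,uv,z,state=None):
    o,d=world_pts(name,uv,state); return o+d*((z-o[2])/d[:,2])[:,None]
def at_depth(name,uv,dep,state=None):
    o,d=world_pts(name,uv,state); return o+d*np.atleast_1d(dep)[:,None]
E
python3 - <<'E'
from h import *
s=env.sense();print({k:np.round(v,3) for k,v in s.items()})
for n in("top","side"):
    p,d=env.capture(n);cv2.imwrite(f"pics/{n}0.png",p[...,::-1]);np.savez(f"{n}0.npz",p=p,d=d)
    print(n,world_pts(n,[[256,192]]),env.camera_info(n)["k1"])
a=[cv2.imread(f"pics/{n}0.png") for n in("top","side")]
print(env.camera_info("wrist"))
E
```

```text
pics
{'time': np.float64(0.0), 'joints': array([-1.138,  0.354,  1.634, -0.   ,  1.155, -0.002]), 'qvel': array([ 0.   , -0.   , -0.001, -0.001,  0.002, -0.   ]), 'joint_efforts': array([-3.0000e-03, -6.0526e+01, -3.4207e+01, -0.0000e+00,  9.0000e-03,
       -0.0000e+00]), 'ee_pos': array([ 0.263, -0.566,  0.249]), 'ee_rot': array([-3.066, -0.677,  0.   ]), 'contact_force': array([ 0.364, -0.488, -0.575]), 'moment': array([-0.025,  0.022, -0.013]), 'grip_force': np.float64(0.0), 'opening': np.float64(0.085)}
top (array([0.03525307, 0.00802146, 1.9206176 ]), array([[ 0.25190325,  0.01413668, -0.9678347 ]])) -0.1103044472040503
side (array([ 0.38704419, -0.99009035,  0.71818089]), array([[ 0.12160519,  0.84646469, -0.51893903]])) 0.025878566456306245
{'intrinsics': array([[325.6103753 ,   0.        , 256.50434052],
       [  0.        , 325.6103753 , 195.66686152],
       [  0.        ,   0.        ,   1.        ]]), 'k1': -0.07688129108453194, 'hand_eye': array([[-1.61000162e-03, -9.60613991e-01, -2.77881572e-01,
         7.10729274e-02],
       [ 9.99998677e-01, -1.48217832e-03, -6.70063382e-04,
         1.74839915e-04],
       [ 2.31802219e-04, -2.77882283e-01,  9.60615107e-01,
        -1.22134783e-01],
       [ 0.00000000e+00,  0.00000000e+00,  0.00000000e+00,
         1.00000000e+00]])}
```

View pics/top0.png

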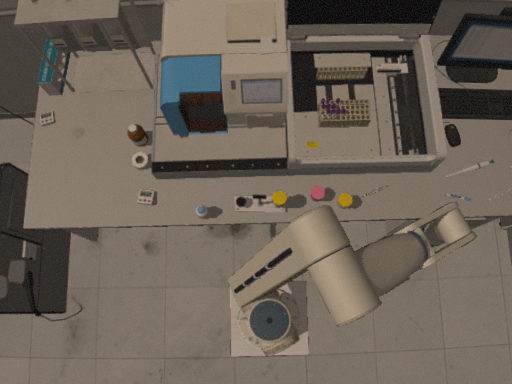

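View pics/side0.png

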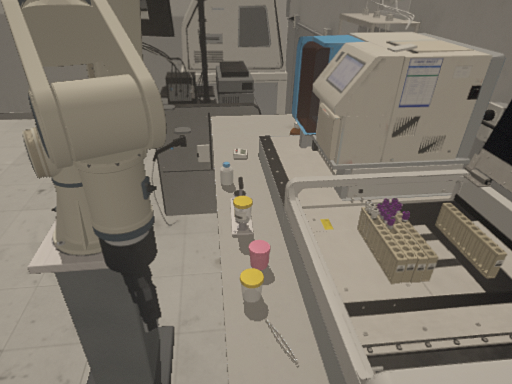

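Top view: the bottle is at (201,211). The carrier spans about x 235–285 at y≈203, with the empty seat at (241,201), the handle near (260,197) and the seated jar at (280,198). The pink look-alike is at (318,193), the loose jar at (346,200) and the forceps at (375,190). The side view agrees.

```bash
python3 - <<'E'
from h import *
def blobs(p,lo,hi,amin):
    m=cv2.inRange(cv2.cvtColor(p,cv2.COLOR_RGB2HSV),lo,hi)
    n,l,st,c=cv2.connectedComponentsWithStats(m)
    return [(c[i].round(1),st[i]) for i in range(1,n) if st[i,4]>=amin]
for n in("top","side"):
    z=np.load(n+"0.npz");p,d=z["p"],z["d"]
    for nm,lo,hi in(("yel",(20,140,120),(34,255,255)),("pink",(160,80,120),(180,255,255))):
        for c,st in blobs(p,lo,hi,40):
            print(n,nm,c,st,d[int(c[1]),int(c[0])],at_depth(n,c,d[int(c[1]),int(c[0])]).round(3),[on_plane(n,c,h).round(3)[0] for h in(.066,.115)])
print(on_plane("top",[[241,201]],.05),on_plane("top",[[260,197]],.146),on_plane("top",[[235,203],[285,205]],.012), on_plane("top",[[201,211]],.085))
z=np.load("top0.npz");print(cv2.imwrite("pics/crop.png",cv2.resize(z["p"][180:220,190:390,::-1],None,fx=4,fy=4,interpolation=cv2.INTER_CUBIC)))
E
```

```text
top yel [312.3 144.1] [307 142  12   6  61] 1.9074742 [[ 0.705 -0.207  0.123]] [array([ 0.726, -0.214,  0.066]), array([ 0.708, -0.208,  0.115])]
top yel [278.9 197.5] [272 191  15  14 164] 1.8603603 [[ 0.479 -0.059  0.114]] [array([ 0.491, -0.061,  0.066]), array([ 0.479, -0.059,  0.115])]
top yel [344.9 199.5] [338 193  15  14 159] 1.9078482 [[ 0.475 -0.338  0.065]] [array([ 0.475, -0.338,  0.066]), array([ 0.463, -0.329,  0.115])]
top pink [317.5 192.2] [311 186  14  14 157] 1.9183471 [[ 0.51  -0.225  0.063]] [array([ 0.51 , -0.224,  0.066]), array([ 0.497, -0.218,  0.115])]
side yel [242.3 201.8] [234 196  18  13 189] 0.0 [[ 0.387 -0.99   0.718]] [array([0.485, 0.015, 0.066]), array([ 0.478, -0.061,  0.115])]
side yel [326.4 224. ] [321 219  12  10  73] 1.008788 [[ 0.703 -0.207  0.12 ]] [array([ 0.732, -0.136,  0.066]), array([ 0.706, -0.2  ,  0.115])]
side yel [251.5 277.6] [240 268  24  20 363] 0.9018446 [[ 0.474 -0.34   0.066]] [array([ 0.474, -0.34 ,  0.066]), array([ 0.468, -0.389,  0.115])]
side pink [259.  253.6] [249 240  21  30 488] 0.97708946 [[ 0.505 -0.254  0.068]] [array([ 0.506, -0.251,  0.066]), array([ 0.497, -0.307,  0.115])]
[[0.48459561 0.09975553 0.05      ]] [[0.47590134 0.01833927 0.146     ]] [[ 0.48558628  0.12766134  0.012     ]
 [ 0.47059008 -0.08764093  0.012     ]] [[0.43830978 0.26446908 0.085     ]]
True
```

View pics/crop.png

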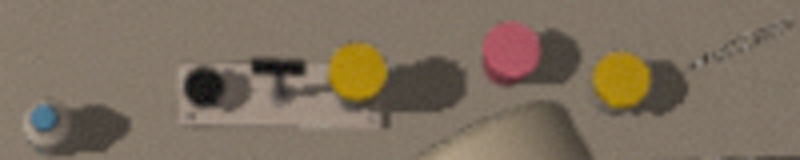

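Loose jar at about (0.475, −0.339), seated jar at (0.479, −0.060), empty seat at about (0.481, 0.099); carrier yaw is near 0. I'll set the fingers to close along world x and go above the jar.

Call:
play_rows(
  commands=[
    {"dx":30,"dy":-12,"rz":-0.12,"gripper":85},
    {"dx":65,"dy":-26,"rz":-0.25,"gripper":85},
    {"dx":105,"dy":-42,"rz":-0.38,"gripper":85},
    {"dx":145,"dy":-58,"rz":-0.51,"gripper":85},
    {"dx":185,"dy":-75,"rz":-0.65,"gripper":85},
    {"dx":225,"dy":-92,"rz":-0.78,"gripper":85},
    {"dx":260,"dy":-106,"rz":-0.91,"gripper":85},
    {"dx":280,"dy":-114,"rz":-1.03,"gripper":85},
    {"dx":288,"dy":-118,"rz":-1.137,"gripper":85},
    {"dx":288,"dy":-118,"rz":-1.137,"gripper":85},
    {"dx":288,"dy":-118,"rz":-1.137,"gripper":85},
    {"dx":288,"dy":-118,"rz":-1.137,"gripper":85},
  ],
  squeeze=35,
)

```text
invalid input at $.commands[0]: expected keys dx, dy, dz, rx, ry, rz, gripper
```

```bash
cat >> h.py <<'E'
def cap(fn,name="wrist"):
    s=env.sense();p,d=env.capture(name);cv2.imwrite(f"pics/{fn}.png",p[...,::-1]);np.savez(fn+".npz",p=p,d=d);return s,p,d
def blobs(p,lo,hi,amin):
    m=cv2.inRange(cv2.cvtColor(p,cv2.COLOR_RGB2HSV),lo,hi)
    cs,_=cv2.findContours(m,cv2.RETR_EXTERNAL,cv2.CHAIN_APPROX_NONE)
    return [c[:,0] for c in cs if cv2.contourArea(c)>=amin]
def circ(xy):
    return tuple(np.round(np.array(cv2.minEnclosingCircle((xy*1000).astype(np.float32)),dtype=object),1))
E
python3 - <<'E'
from h import *
s,p,d=cap("w1");print(s["time"],s["ee_pos"],R.from_rotvec(s["ee_rot"]).as_matrix().round(3))
for c in blobs(p,(20,140,100),(34,255,255),200):
    w=on_plane("wrist",c,.069,s)[:,:2]; print(c.mean(0),circ(w))
E
```

```text
0.1 [ 0.26311516 -0.56646564  0.24934768] [[ 0.907  0.421 -0.001]
 [ 0.421 -0.907  0.001]
 [ 0.    -0.001 -1.   ]]
```

View pics/w1.png

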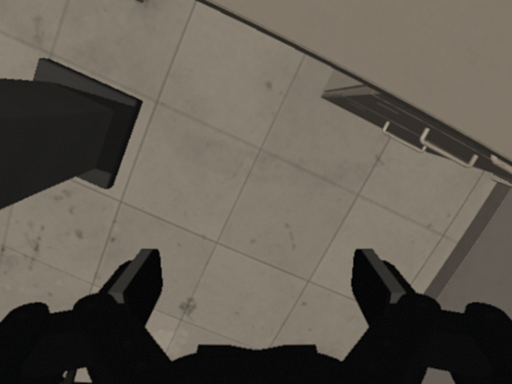

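The call was refused because every key must be present. The picture only shows the floor and bench edge, with the fingers near (140,280) and (370,280). Resending with all the keys.

Call:
play_rows(
  commands=[
    {"dx":30,"dy":-12,"dz":0,"rx":0,"ry":0,"rz":-0.12,"gripper":85},
    {"dx":65,"dy":-26,"dz":0,"rx":0,"ry":0,"rz":-0.25,"gripper":85},
    {"dx":105,"dy":-42,"dz":0,"rx":0,"ry":0,"rz":-0.38,"gripper":85},
    {"dx":145,"dy":-58,"dz":0,"rx":0,"ry":0,"rz":-0.51,"gripper":85},
    {"dx":185,"dy":-75,"dz":0,"rx":0,"ry":0,"rz":-0.65,"gripper":85},
    {"dx":225,"dy":-92,"dz":0,"rx":0,"ry":0,"rz":-0.78,"gripper":85},
    {"dx":260,"dy":-106,"dz":0,"rx":0,"ry":0,"rz":-0.91,"gripper":85},
    {"dx":280,"dy":-114,"dz":0,"rx":0,"ry":0,"rz":-1.03,"gripper":85},
    {"dx":288,"dy":-118,"dz":0,"rx":0,"ry":0,"rz":-1.137,"gripper":85},
    {"dx":288,"dy":-118,"dz":0,"rx":0,"ry":0,"rz":-1.137,"gripper":85},
    {"dx":288,"dy":-118,"dz":0,"rx":0,"ry":0,"rz":-1.137,"gripper":85},
    {"dx":288,"dy":-118,"dz":0,"rx":0,"ry":0,"rz":-1.137,"gripper":85},
  ],
  squeeze=35,
)

```text
time: 1.35
ee_pos: [0.4743, -0.3391, 0.2499]
ee_rot: [-2.224, -2.219, 0.0]
contact_force: [-0.1, -0.8, -0.9]
opening: 0.0855
grip_force: 0.0
```

```bash
python3 - <<'E'
from h import *
s,p,d=cap("w2");print(s["time"],s["ee_pos"],R.from_rotvec(s["ee_rot"]).as_matrix().round(3))
for c in blobs(p,(20,140,100),(34,255,255),200):
    w=on_plane("wrist",c,.067,s)[:,:2]; print(c.mean(0),circ(w))
    m=c.mean(0).astype(int); print(at_depth("wrist",m,d[m[1],m[0]],s))
E
```

```text
1.35 [ 0.47425222 -0.33905187  0.24988664] [[ 0.002  1.    -0.   ]
 [ 1.    -0.002 -0.   ]
 [-0.    -0.    -1.   ]]Traceback (most recent call last):
    return bound(*args, **kwds)
TypeError: can't multiply sequence by non-int of type 'float'

During handling of the above exception, another exception occurred:

Traceback (most recent call last):
  File "h.py", line 28, in circ
    return tuple(np.round(np.array(cv2.minEnclosingCircle((xy*1000).astype(np.float32)),dtype=object),1))
                 ~~~~~~~~^^^^^^^^^^^^^^^^^^^^^^^^^^^^^^^^^^^^^^^^^^^^^^^^^^^^^^^^^^^^^^^^^^^^^^^^^^^^^^^
TypeError: can't multiply sequence by non-int of type 'float'
```

View pics/w2.png

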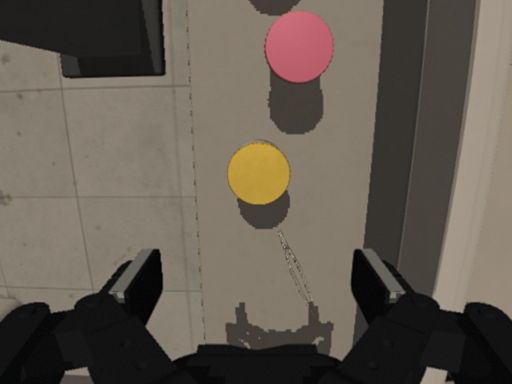

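The wrist view shows the yellow lid at (259,173), the pink lid at (299,47) and the forceps at (295,265), behind the jar on the −y side. Measuring the lid.

```bash
sed -i 's/return tuple(np.round.*/c,r=cv2.minEnclosingCircle((xy*1000).astype(np.float32)); return np.round([*c,r],1)/' h.py
python3 - <<'E'
from h import *
z=np.load("w2.npz");p,d=z["p"],z["d"];s=env.sense()
for nm,lo,hi in(("y",(18,120,80),(36,255,255)),("pink",(160,80,100),(180,255,255))):
  for c in blobs(p,lo,hi,200):
    w=on_plane("wrist",c,.067,s)[:,:2]; print(nm,c.mean(0),circ(w))
    m=c.mean(0).astype(int); print(at_depth("wrist",m,d[m[1],m[0]],s))
print(on_plane("wrist",[[281,232],[310,303]],.005,s))
E
```

```text
y [258.33888889 173.11666667] [ 476.4 -334.9   30.9]
[[ 0.47606187 -0.33417392  0.06699412]]
pink [298.63   46.165] [ 512.  -221.2   30.2]
[[ 0.5111721  -0.22075462  0.06827091]]
[[ 0.50413841 -0.42076989  0.005     ]
 [ 0.54429034 -0.52173045  0.005     ]]
```

Call:
play_rows(
  commands=[
    {"dx":3,"dy":2,"dz":25,"rx":0,"ry":0,"rz":0,"gripper":85},
    {"dx":3,"dy":2,"dz":60,"rx":0,"ry":0,"rz":0,"gripper":85},
    {"dx":3,"dy":2,"dz":95,"rx":0,"ry":0,"rz":0,"gripper":85},
    {"dx":3,"dy":2,"dz":125,"rx":0,"ry":0,"rz":0,"gripper":85},
    {"dx":3,"dy":2,"dz":150,"rx":0,"ry":0,"rz":0,"gripper":85},
    {"dx":3,"dy":2,"dz":170,"rx":0,"ry":0,"rz":0,"gripper":85},
    {"dx":3,"dy":2,"dz":188,"rx":0,"ry":0,"rz":0,"gripper":85},
    {"dx":3,"dy":2,"dz":202,"rx":0,"ry":0,"rz":0,"gripper":85},
    {"dx":3,"dy":2,"dz":212,"rx":0,"ry":0,"rz":0,"gripper":85},
    {"dx":3,"dy":2,"dz":216,"rx":0,"ry":0,"rz":0,"gripper":85},
    {"dx":3,"dy":2,"dz":216,"rx":0,"ry":0,"rz":0,"gripper":85},
  ],
)

```text
time: 2.5
ee_pos: [0.4766, -0.3356, 0.0338]
ee_rot: [-2.221, -2.222, 0.0]
contact_force: [-1.1, 0.1, -1.1]
opening: 0.0847
grip_force: 0.0
```

Call:
play_rows(
  commands=[
    {"dx":0,"dy":0,"dz":0,"rx":0,"ry":0,"rz":0,"gripper":70},
    {"dx":0,"dy":0,"dz":0,"rx":0,"ry":0,"rz":0,"gripper":64},
    {"dx":0,"dy":0,"dz":0,"rx":0,"ry":0,"rz":0,"gripper":60},
    {"dx":0,"dy":0,"dz":0,"rx":0,"ry":0,"rz":0,"gripper":56},
    {"dx":0,"dy":0,"dz":0,"rx":0,"ry":0,"rz":0,"gripper":45},
    {"dx":0,"dy":0,"dz":0,"rx":0,"ry":0,"rz":0,"gripper":45},
    {"dx":0,"dy":0,"dz":0,"rx":0,"ry":0,"rz":0,"gripper":45},
    {"dx":0,"dy":0,"dz":0,"rx":0,"ry":0,"rz":0,"gripper":45},
  ],
  squeeze=35,
)

```text
time: 3.3
ee_pos: [0.4772, -0.3358, 0.0351]
ee_rot: [2.219, 2.222, 0.0]
contact_force: [-1.8, 1.2, 6.5]
opening: 0.0602
grip_force: 35.6
```

Opening is 60 mm, between the body and lid widths. I'll lift a little and check.

Call:
play_rows(
  commands=[
    {"dx":0,"dy":0,"dz":-3,"rx":0,"ry":0,"rz":0,"gripper":45},
    {"dx":0,"dy":0,"dz":-8,"rx":0,"ry":0,"rz":0,"gripper":45},
    {"dx":0,"dy":0,"dz":-16,"rx":0,"ry":0,"rz":0,"gripper":45},
    {"dx":0,"dy":0,"dz":-24,"rx":0,"ry":0,"rz":0,"gripper":45},
    {"dx":0,"dy":0,"dz":-30,"rx":0,"ry":0,"rz":0,"gripper":45},
    {"dx":0,"dy":0,"dz":-30,"rx":0,"ry":0,"rz":0,"gripper":45},
    {"dx":0,"dy":0,"dz":-30,"rx":0,"ry":0,"rz":0,"gripper":45},
  ],
)

```text
time: 4.0
ee_pos: [0.4769, -0.3356, 0.0642]
ee_rot: [2.22, 2.222, 0.0]
contact_force: [-0.4, -0.3, -0.4]
opening: 0.0599
grip_force: 37.7
```

```bash
python3 - <<'E'
from h import *
s,p,d=cap("w3"); s2,p2,d2=cap("s3","side")
print(s["ee_pos"],s["opening"],s["contact_force"])
for c in blobs(p,(18,120,80),(36,255,255),200):
    m=c.mean(0).astype(int); print(m,at_depth("wrist",m,d[m[1],m[0]],s), circ(on_plane("wrist",c,.097,s)[:,:2]))
a=cv2.resize(p2[200:320,190:330,::-1],(560,480),interpolation=cv2.INTER_CUBIC); b=cv2.resize(p[...,::-1],None,fx=.45,fy=.45)
o=np.zeros((480,800,3),np.uint8);o[:,:560]=a;o[:b.shape[0],560:560+b.shape[1]]=b[:,:240];cv2.imwrite("pics/m3.png",o)
E
```

```text
[ 0.4768589  -0.33556478  0.06421445] 0.05988267938924544 [-0.4277823  -0.28703185 -0.39820905]
[256 296] [[ 0.476912   -0.32413345  0.09631664]] [ 477.1 -328.7   28.5]
```

View pics/m3.png

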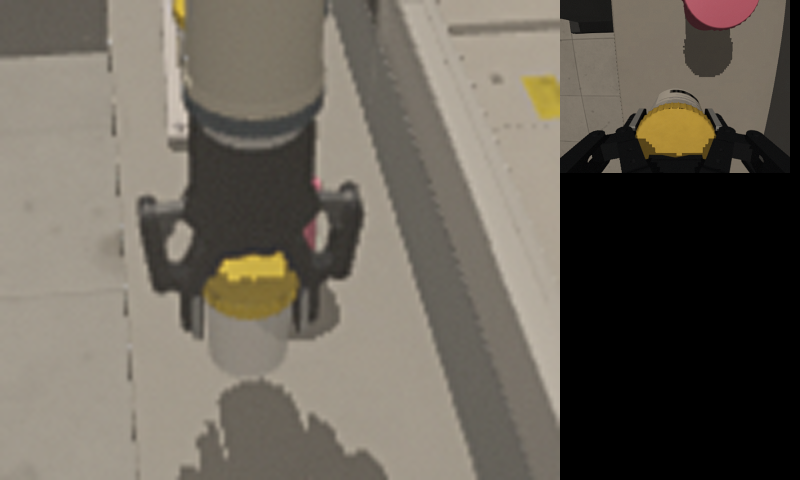

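The jar is held upright, fingers either side of it (side crop, lid at (250,285)), and the lid top reads 32 mm above the TCP. I'll lift it and move across to view the carrier from above.

Call:
play_rows(
  commands=[
    {"dx":0,"dy":0,"dz":-15,"rx":0,"ry":0,"rz":0,"gripper":45},
    {"dx":0,"dy":0,"dz":-40,"rx":0,"ry":0,"rz":0,"gripper":45},
    {"dx":0,"dy":0,"dz":-70,"rx":0,"ry":0,"rz":0,"gripper":45},
    {"dx":0,"dy":0,"dz":-100,"rx":0,"ry":0,"rz":0,"gripper":45},
    {"dx":0,"dy":0,"dz":-130,"rx":0,"ry":0,"rz":0,"gripper":45},
    {"dx":0,"dy":0,"dz":-160,"rx":0,"ry":0,"rz":0,"gripper":45},
    {"dx":0,"dy":0,"dz":-190,"rx":0,"ry":0,"rz":0,"gripper":45},
    {"dx":0,"dy":0,"dz":-208,"rx":0,"ry":0,"rz":0,"gripper":45},
    {"dx":0,"dy":0,"dz":-216,"rx":0,"ry":0,"rz":0,"gripper":45},
    {"dx":0,"dy":0,"dz":-216,"rx":0,"ry":0,"rz":0,"gripper":45},
  ],
)

```text
time: 5.1
ee_pos: [0.4771, -0.3357, 0.2814]
ee_rot: [2.219, 2.221, 0.001]
contact_force: [0.1, 0.8, -1.2]
opening: 0.0594
grip_force: 37.7
```

Call:
play_rows(
  commands=[
    {"dx":12,"dy":0,"dz":0,"rx":0,"ry":0,"rz":0,"gripper":45},
    {"dx":36,"dy":0,"dz":0,"rx":0,"ry":0,"rz":0,"gripper":45},
    {"dx":70,"dy":0,"dz":0,"rx":0,"ry":0,"rz":0,"gripper":45},
    {"dx":108,"dy":0,"dz":0,"rx":0,"ry":0,"rz":0,"gripper":45},
    {"dx":148,"dy":0,"dz":0,"rx":0,"ry":0,"rz":0,"gripper":45},
    {"dx":188,"dy":0,"dz":0,"rx":0,"ry":0,"rz":0,"gripper":45},
    {"dx":228,"dy":0,"dz":0,"rx":0,"ry":0,"rz":0,"gripper":45},
    {"dx":266,"dy":0,"dz":0,"rx":0,"ry":0,"rz":0,"gripper":45},
    {"dx":300,"dy":0,"dz":0,"rx":0,"ry":0,"rz":0,"gripper":45},
    {"dx":324,"dy":0,"dz":0,"rx":0,"ry":0,"rz":0,"gripper":45},
    {"dx":336,"dy":0,"dz":0,"rx":0,"ry":0,"rz":0,"gripper":45},
    {"dx":336,"dy":0,"dz":0,"rx":0,"ry":0,"rz":0,"gripper":45},
  ],
)

```text
time: 6.3
ee_pos: [0.4757, 0.0017, 0.2791]
ee_rot: [-2.217, -2.224, 0.002]
contact_force: [-0.5, -0.6, -1.6]
opening: 0.0601
grip_force: 37.7
```

Call:
play_rows(
  commands=[
    {"dx":0,"dy":0,"dz":0,"rx":0,"ry":0,"rz":0,"gripper":45},
    {"dx":0,"dy":0,"dz":0,"rx":0,"ry":0,"rz":0,"gripper":45},
  ],
)

```text
time: 6.5
ee_pos: [0.4763, -0.0004, 0.2797]
ee_rot: [-2.221, -2.221, 0.001]
contact_force: [-0.8, -0.4, -1.0]
opening: 0.0597
grip_force: 37.7
```

```bash
python3 - <<'E'
from h import *
s,p,d=cap("w4");print(s["time"],s["ee_pos"],s["opening"],s["contact_force"],R.from_rotvec(s["ee_rot"]).as_matrix().round(3)[:, 0])
E
```

```text
6.5 [ 4.76322256e-01 -4.24412110e-04  2.79714215e-01] 0.05965432048546135 [-0.78468077 -0.41513843 -1.00179036] [-0.  1. -0.]
```

View pics/w4.png

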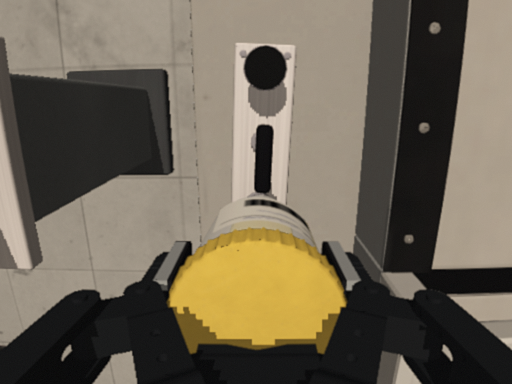

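The empty seat (black disc) is at (265,67), the bar handle runs (264,125)–(262,192), and the plate's far edge is at row 44, columns 235–296.

```bash
python3 - <<'E'
from h import *
z=np.load("w4.npz");p,d=z["p"],z["d"];s=env.sense()
m=(p.max(2)<60).astype(np.uint8); m[:, :225]=0;m[:,305:]=0;m[200:]=0
cs,_=cv2.findContours(m,cv2.RETR_EXTERNAL,cv2.CHAIN_APPROX_NONE)
for c in cs:
    if cv2.contourArea(c)<150: continue
    c=c[:,0]; ctr=c.mean(0).astype(int); print(ctr,c.min(0),c.max(0),at_depth("wrist",ctr,d[ctr[1],ctr[0]],s).round(4))
    for h in(.05,.146):
        w=(on_plane("wrist",c,h,s)[:,:2]*1000).astype(np.float32); print(h,circ(w/1000),cv2.minAreaRect(w))
# plate side edges
for r in (60,100,150,185):
    row=p[r].astype(int).min(1); x=np.where(row[200:330]>185)[0]+200
    if len(x): print(r,x.min(),x.max(),(on_plane("wrist",[[x.min(),r],[x.max(),r]],.012,s)[:,:2]*1000).round(1).tolist())
E
```

```text
[263 158] [255 125] [272 193] [[0.482  0.027  0.1448]]
0.05 [484.3   9.   37.6] ((483.84576416015625, 8.99283218383789), (75.10430145263672, 17.891016006469727), 88.30558013916016)
0.146 [482.2  25.7  27.4] ((481.89129638671875, 25.737224578857422), (54.61656951904297, 13.010525703430176), 88.30557250976562)
[264  67] [245  46] [285  89] [[0.4847 0.1052 0.048 ]]
0.05 [485.7 104.1  21.4] ((485.6863098144531, 104.32138061523438), (42.05143737792969, 40.949798583984375), 89.96707916259766)
0.146 [483.2  94.9  15.5] ((483.2297668457031, 95.06107330322266), (30.580219268798828, 29.779081344604492), 89.96692657470703)
60 237 242 [[455.1, 116.4], [460.7, 116.4]]
100 244 245 [[462.5, 72.5], [463.7, 72.5]]
```

Seat is at (0.4855, 0.104) and handle at (0.482, 0.0257); yaw ≈ −0.035 and the spacing of about 79 mm fits. Next I'll go above the seat and come down to just above contact.

Call:
play_rows(
  commands=[
    {"dx":10,"dy":1,"dz":0,"rx":0,"ry":0,"rz":0.0,"gripper":45},
    {"dx":30,"dy":3,"dz":0,"rx":0,"ry":0,"rz":0.01,"gripper":45},
    {"dx":55,"dy":5,"dz":0,"rx":0,"ry":0,"rz":0.02,"gripper":45},
    {"dx":80,"dy":7,"dz":0,"rx":0,"ry":0,"rz":0.03,"gripper":45},
    {"dx":97,"dy":8,"dz":0,"rx":0,"ry":0,"rz":0.035,"gripper":45},
    {"dx":104,"dy":9,"dz":0,"rx":0,"ry":0,"rz":0.035,"gripper":45},
    {"dx":104,"dy":9,"dz":15,"rx":0,"ry":0,"rz":0.035,"gripper":45},
    {"dx":104,"dy":9,"dz":40,"rx":0,"ry":0,"rz":0.035,"gripper":45},
    {"dx":104,"dy":9,"dz":70,"rx":0,"ry":0,"rz":0.035,"gripper":45},
    {"dx":104,"dy":9,"dz":95,"rx":0,"ry":0,"rz":0.035,"gripper":45},
    {"dx":104,"dy":9,"dz":110,"rx":0,"ry":0,"rz":0.035,"gripper":45},
    {"dx":104,"dy":9,"dz":110,"rx":0,"ry":0,"rz":0.035,"gripper":45},
  ],
)

```text
time: 7.75
ee_pos: [0.484, 0.1038, 0.1681]
ee_rot: [-2.258, -2.181, 0.005]
contact_force: [-0.3, -0.2, -0.8]
opening: 0.0593
grip_force: 37.7
```

Call:
play_rows(
  commands=[
    {"dx":0,"dy":0,"dz":10,"rx":0,"ry":0,"rz":0,"gripper":45},
    {"dx":0,"dy":0,"dz":22,"rx":0,"ry":0,"rz":0,"gripper":45},
    {"dx":0,"dy":0,"dz":34,"rx":0,"ry":0,"rz":0,"gripper":45},
    {"dx":0,"dy":0,"dz":46,"rx":0,"ry":0,"rz":0,"gripper":45},
    {"dx":0,"dy":0,"dz":56,"rx":0,"ry":0,"rz":0,"gripper":45},
    {"dx":0,"dy":0,"dz":64,"rx":0,"ry":0,"rz":0,"gripper":45},
    {"dx":0,"dy":0,"dz":71,"rx":0,"ry":0,"rz":0,"gripper":45},
    {"dx":0,"dy":0,"dz":76,"rx":0,"ry":0,"rz":0,"gripper":45},
    {"dx":0,"dy":0,"dz":76,"rx":0,"ry":0,"rz":0,"gripper":45},
    {"dx":0,"dy":0,"dz":76,"rx":0,"ry":0,"rz":0,"gripper":45},
  ],
)

```text
time: 8.75
ee_pos: [0.4854, 0.1045, 0.0941]
ee_rot: [2.259, 2.183, 0.0]
contact_force: [0.1, 0.7, -0.9]
opening: 0.0599
grip_force: 37.7
```

```bash
python3 - <<'E'
from h import *
s,p,d=cap("s5","side"); s2,p2,d2=cap("t5","top")
print(s["time"],s["ee_pos"],s["opening"],s["contact_force"])
a=cv2.resize(p[150:250,200:290,::-1],(432,480),interpolation=cv2.INTER_CUBIC)
b=cv2.resize(p2[170:230,220:300,::-1],(360,270),interpolation=cv2.INTER_CUBIC)
o=np.zeros((480,800,3),np.uint8);o[:,:432]=a;o[:270,435:795]=b;cv2.imwrite("pics/m5.png",o)
E
```

```text
8.75 [0.48544649 0.10452438 0.09408057] 0.05991394066008935 [ 0.09339135  0.66362231 -0.90901128]
```

View pics/m5.png

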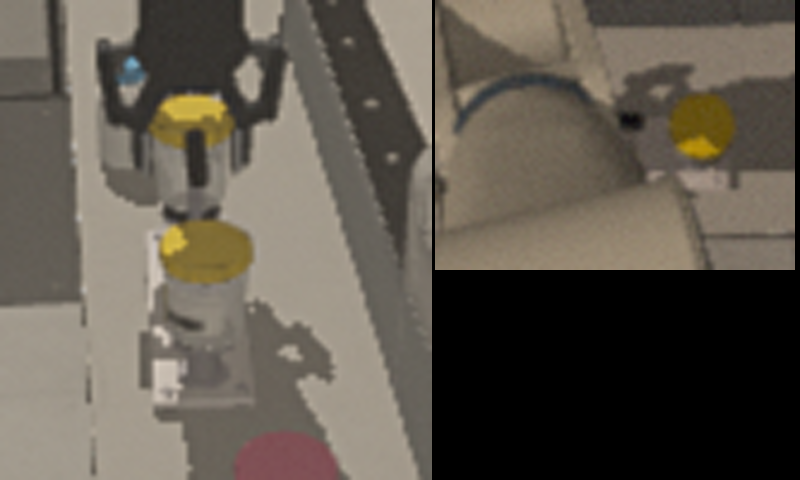

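The side crop shows the jar upright just above the black seat (190,210), clear of the handle. Lowering gently.

Call:
play_rows(
  commands=[
    {"dx":-1,"dy":0,"dz":2,"rx":0,"ry":0,"rz":0,"gripper":45},
    {"dx":-1,"dy":0,"dz":4,"rx":0,"ry":0,"rz":0,"gripper":45},
    {"dx":-1,"dy":0,"dz":5,"rx":0,"ry":0,"rz":0,"gripper":45},
    {"dx":-1,"dy":0,"dz":6,"rx":0,"ry":0,"rz":0,"gripper":45},
    {"dx":-1,"dy":0,"dz":7,"rx":0,"ry":0,"rz":0,"gripper":45},
    {"dx":-1,"dy":0,"dz":7,"rx":0,"ry":0,"rz":0,"gripper":45},
  ],
)

```text
time: 9.45
ee_pos: [0.4852, 0.1035, 0.0869]
ee_rot: [-2.259, -2.183, 0.0]
contact_force: [-0.4, -0.1, -0.0]
opening: 0.0597
grip_force: 37.7
```

Call:
play_rows(
  commands=[
    {"dx":0,"dy":0,"dz":0.5,"rx":0,"ry":0,"rz":0,"gripper":45},
    {"dx":0,"dy":0,"dz":1,"rx":0,"ry":0,"rz":0,"gripper":45},
    {"dx":0,"dy":0,"dz":1,"rx":0,"ry":0,"rz":0,"gripper":45},
  ],
)

```text
time: 9.75
ee_pos: [0.4853, 0.1035, 0.0859]
ee_rot: [-2.259, -2.183, 0.0]
contact_force: [-0.7, -0.7, 0.0]
opening: 0.0599
grip_force: 37.7
```

Call:
play_rows(
  commands=[
    {"dx":0,"dy":0,"dz":0.5,"rx":0,"ry":0,"rz":0,"gripper":45},
    {"dx":0,"dy":0,"dz":0.8,"rx":0,"ry":0,"rz":0,"gripper":45},
    {"dx":0,"dy":0,"dz":0.8,"rx":0,"ry":0,"rz":0,"gripper":45},
  ],
)

```text
time: 10.05
ee_pos: [0.4853, 0.1035, 0.0852]
ee_rot: [-2.259, -2.183, -0.0]
contact_force: [-0.8, 0.5, 0.2]
opening: 0.0597
grip_force: 37.6
```

Call:
play_rows(
  commands=[
    {"dx":0,"dy":0,"dz":0.5,"rx":0,"ry":0,"rz":0,"gripper":45},
    {"dx":0,"dy":0,"dz":0.5,"rx":0,"ry":0,"rz":0,"gripper":45},
    {"dx":0,"dy":0,"dz":0.5,"rx":0,"ry":0,"rz":0,"gripper":45},
  ],
)

```text
time: 10.35
ee_pos: [0.4854, 0.1035, 0.0851]
ee_rot: [2.259, 2.183, 0.0]
contact_force: [-2.1, -0.5, 5.9]
opening: 0.0604
grip_force: 36.9
```

Call:
play_rows(
  commands=[
    {"dx":0,"dy":0,"dz":0.5,"rx":0,"ry":0,"rz":0,"gripper":45},
    {"dx":0,"dy":0,"dz":0.5,"rx":0,"ry":0,"rz":0,"gripper":45},
    {"dx":0,"dy":0,"dz":0.5,"rx":0,"ry":0,"rz":0,"gripper":45},
  ],
)

```text
time: 10.65
ee_pos: [0.4854, 0.1036, 0.085]
ee_rot: [2.259, 2.183, 0.001]
contact_force: [-4.4, -0.7, 12.4]
opening: 0.06
grip_force: 36.2
```

Contact. I'll ease off most of the push, then open.

Call:
play_rows(
  commands=[
    {"dx":0,"dy":0,"dz":-0.6,"rx":0,"ry":0,"rz":0,"gripper":45},
    {"dx":0,"dy":0,"dz":-0.6,"rx":0,"ry":0,"rz":0,"gripper":45},
    {"dx":0,"dy":0,"dz":-0.6,"rx":0,"ry":0,"rz":0,"gripper":60},
    {"dx":0,"dy":0,"dz":-0.6,"rx":0,"ry":0,"rz":0,"gripper":62},
    {"dx":0,"dy":0,"dz":-0.6,"rx":0,"ry":0,"rz":0,"gripper":65},
    {"dx":0,"dy":0,"dz":-0.6,"rx":0,"ry":0,"rz":0,"gripper":69},
    {"dx":0,"dy":0,"dz":-0.6,"rx":0,"ry":0,"rz":0,"gripper":74},
    {"dx":0,"dy":0,"dz":-0.6,"rx":0,"ry":0,"rz":0,"gripper":80},
    {"dx":0,"dy":0,"dz":-0.6,"rx":0,"ry":0,"rz":0,"gripper":85},
    {"dx":0,"dy":0,"dz":-0.6,"rx":0,"ry":0,"rz":0,"gripper":85},
    {"dx":0,"dy":0,"dz":-0.6,"rx":0,"ry":0,"rz":0,"gripper":85},
  ],
)

```text
time: 11.75
ee_pos: [0.4853, 0.1035, 0.0848]
ee_rot: [2.259, 2.183, -0.0]
contact_force: [-0.5, 0.7, -0.3]
opening: 0.085
grip_force: 0.0
```

Call:
play_rows(
  commands=[
    {"dx":0,"dy":0,"dz":-5,"rx":0,"ry":0,"rz":0,"gripper":85},
    {"dx":0,"dy":0,"dz":-15,"rx":0,"ry":0,"rz":0,"gripper":85},
    {"dx":0,"dy":0,"dz":-28,"rx":0,"ry":0,"rz":0,"gripper":85},
    {"dx":0,"dy":0,"dz":-45,"rx":0,"ry":0,"rz":0,"gripper":85},
    {"dx":0,"dy":0,"dz":-70,"rx":0,"ry":0,"rz":0,"gripper":85},
    {"dx":0,"dy":0,"dz":-100,"rx":0,"ry":0,"rz":0,"gripper":85},
    {"dx":0,"dy":0,"dz":-130,"rx":0,"ry":0,"rz":0,"gripper":85},
    {"dx":0,"dy":0,"dz":-160,"rx":0,"ry":0,"rz":0,"gripper":85},
    {"dx":0,"dy":0,"dz":-180,"rx":0,"ry":0,"rz":0,"gripper":85},
    {"dx":0,"dy":0,"dz":-194,"rx":0,"ry":0,"rz":0,"gripper":85},
    {"dx":0,"dy":0,"dz":-194,"rx":0,"ry":0,"rz":0,"gripper":85},
  ],
)

```text
time: 12.85
ee_pos: [0.4864, 0.1037, 0.282]
ee_rot: [2.257, 2.181, 0.007]
contact_force: [-0.1, -0.0, 0.4]
opening: 0.0851
grip_force: 0.0
```

Call:
play_rows(
  commands=[
    {"dx":-10,"dy":0,"dz":0,"rx":0,"ry":0,"rz":0,"gripper":85},
    {"dx":-30,"dy":0,"dz":0,"rx":0,"ry":0,"rz":0,"gripper":85},
    {"dx":-55,"dy":0,"dz":0,"rx":0,"ry":0,"rz":0,"gripper":85},
    {"dx":-72,"dy":0,"dz":0,"rx":0,"ry":0,"rz":0,"gripper":85},
    {"dx":-78,"dy":0,"dz":0,"rx":0,"ry":0,"rz":0,"gripper":85},
    {"dx":-78,"dy":0,"dz":0,"rx":0,"ry":0,"rz":0,"gripper":85},
    {"dx":-78,"dy":0,"dz":0,"rx":0,"ry":0,"rz":0,"gripper":85},
  ],
)

```text
time: 13.55
ee_pos: [0.4824, 0.0257, 0.2784]
ee_rot: [-2.259, -2.182, 0.0]
contact_force: [-0.0, 0.6, -0.6]
opening: 0.085
grip_force: 0.0
```

```bash
python3 - <<'E'
from h import *
s,p,d=cap("w6");print(s["time"],s["ee_pos"],s["ee_rot"])
for c in blobs(p,(18,120,80),(36,255,255),200):
    w=on_plane("wrist",c,.117,s)[:,:2]; m=c.mean(0).astype(int); print(m,circ(w),at_depth("wrist",m,d[m[1],m[0]],s))
m=(p.max(2)<60).astype(np.uint8); m[:, :225]=0;m[:,305:]=0;m[320:]=0
for c in cv2.findContours(m,cv2.RETR_EXTERNAL,cv2.CHAIN_APPROX_NONE)[0]:
    if cv2.contourArea(c)<150: continue
    c=c[:,0]; ctr=c.mean(0).astype(int)
    w=(on_plane("wrist",c,.146,s)[:,:2]*1000).astype(np.float32); print(ctr,at_depth("wrist",ctr,d[ctr[1],ctr[0]],s).round(4),cv2.minAreaRect(w))
E
```

```text
13.55 [0.48242884 0.02574613 0.27841592] [-2.25883452e+00 -2.18242697e+00  4.86781671e-04]
[257 261] [480.6 -53.4  32.3] [[ 0.48043467 -0.05138221  0.11671817]]
[257  92] [486.  103.7  30.3] [[0.48598338 0.10453071 0.11940522]]
[255 189] [[0.4816 0.0277 0.1432]] ((482.1159973144531, 27.661701202392578), (55.40953826904297, 13.502638816833496), 88.29917907714844)
```

View pics/w6.png

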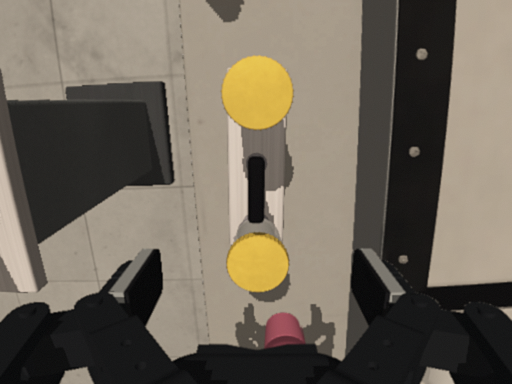

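Both jars stand on their seats (lids at (257,92) and (257,261), lid tops ≈0.118). The handle at (256,189) is at (0.482, 0.027), right under the TCP. Descending to it.

Call:
play_rows(
  commands=[
    {"dx":1,"dy":0,"dz":15,"rx":0,"ry":0,"rz":0,"gripper":85},
    {"dx":1,"dy":0,"dz":40,"rx":0,"ry":0,"rz":0,"gripper":85},
    {"dx":1,"dy":0,"dz":65,"rx":0,"ry":0,"rz":0,"gripper":85},
    {"dx":1,"dy":0,"dz":88,"rx":0,"ry":0,"rz":0,"gripper":85},
    {"dx":1,"dy":0,"dz":108,"rx":0,"ry":0,"rz":0,"gripper":85},
    {"dx":1,"dy":0,"dz":124,"rx":0,"ry":0,"rz":0,"gripper":85},
    {"dx":1,"dy":0,"dz":135,"rx":0,"ry":0,"rz":0,"gripper":85},
    {"dx":1,"dy":0,"dz":141,"rx":0,"ry":0,"rz":0,"gripper":85},
    {"dx":1,"dy":0,"dz":141,"rx":0,"ry":0,"rz":0,"gripper":85},
    {"dx":1,"dy":0,"dz":141,"rx":0,"ry":0,"rz":0,"gripper":85},
  ],
)

```text
time: 14.6
ee_pos: [0.4831, 0.0267, 0.1383]
ee_rot: [2.258, 2.183, 0.001]
contact_force: [-0.0, -0.8, -0.2]
opening: 0.0853
grip_force: 0.0
```

Call:
play_rows(
  commands=[
    {"dx":0,"dy":0,"dz":0,"rx":0,"ry":0,"rz":0,"gripper":60},
    {"dx":0,"dy":0,"dz":0,"rx":0,"ry":0,"rz":0,"gripper":40},
    {"dx":0,"dy":0,"dz":0,"rx":0,"ry":0,"rz":0,"gripper":28},
    {"dx":0,"dy":0,"dz":0,"rx":0,"ry":0,"rz":0,"gripper":22},
    {"dx":0,"dy":0,"dz":0,"rx":0,"ry":0,"rz":0,"gripper":18},
    {"dx":0,"dy":0,"dz":0,"rx":0,"ry":0,"rz":0,"gripper":15},
    {"dx":0,"dy":0,"dz":0,"rx":0,"ry":0,"rz":0,"gripper":13},
    {"dx":0,"dy":0,"dz":0,"rx":0,"ry":0,"rz":0,"gripper":10},
    {"dx":0,"dy":0,"dz":0,"rx":0,"ry":0,"rz":0,"gripper":5},
    {"dx":0,"dy":0,"dz":0,"rx":0,"ry":0,"rz":0,"gripper":0},
    {"dx":0,"dy":0,"dz":0,"rx":0,"ry":0,"rz":0,"gripper":0},
  ],
  squeeze=25,
)

```text
time: 15.7
ee_pos: [0.4826, 0.0265, 0.1379]
ee_rot: [-2.259, -2.183, 0.0]
contact_force: [-3.0, -1.0, 4.3]
opening: 0.0134
grip_force: 25.0
```

Call:
play_rows(
  commands=[
    {"dx":0,"dy":0,"dz":0,"rx":0,"ry":0,"rz":0,"gripper":0},
    {"dx":0,"dy":0,"dz":0,"rx":0,"ry":0,"rz":0,"gripper":0},
    {"dx":0,"dy":0,"dz":0,"rx":0,"ry":0,"rz":0,"gripper":0},
    {"dx":0,"dy":0,"dz":0,"rx":0,"ry":0,"rz":0,"gripper":0},
  ],
  squeeze=90,
)

```text
time: 16.1
ee_pos: [0.4826, 0.0265, 0.138]
ee_rot: [-2.259, -2.183, 0.0]
contact_force: [-3.5, -0.7, 7.2]
opening: 0.0125
grip_force: 88.0
```

The handle is gripped. Slow lift of the first 15 mm, then a check.

Call:
play_rows(
  commands=[
    {"dx":0,"dy":0,"dz":-0.5,"rx":0,"ry":0,"rz":0,"gripper":0},
    {"dx":0,"dy":0,"dz":-1.2,"rx":0,"ry":0,"rz":0,"gripper":0},
    {"dx":0,"dy":0,"dz":-2.2,"rx":0,"ry":0,"rz":0,"gripper":0},
    {"dx":0,"dy":0,"dz":-4,"rx":0,"ry":0,"rz":0,"gripper":0},
    {"dx":0,"dy":0,"dz":-6,"rx":0,"ry":0,"rz":0,"gripper":0},
    {"dx":0,"dy":0,"dz":-9,"rx":0,"ry":0,"rz":0,"gripper":0},
    {"dx":0,"dy":0,"dz":-12,"rx":0,"ry":0,"rz":0,"gripper":0},
    {"dx":0,"dy":0,"dz":-14,"rx":0,"ry":0,"rz":0,"gripper":0},
    {"dx":0,"dy":0,"dz":-15,"rx":0,"ry":0,"rz":0,"gripper":0},
    {"dx":0,"dy":0,"dz":-15,"rx":0,"ry":0,"rz":0,"gripper":0},
    {"dx":0,"dy":0,"dz":-15,"rx":0,"ry":0,"rz":0,"gripper":0},
  ],
)

```text
time: 17.2
ee_pos: [0.4826, 0.0265, 0.1528]
ee_rot: [-2.259, -2.183, 0.0]
contact_force: [-0.5, -0.6, -3.2]
opening: 0.0124
grip_force: 87.8
```

```bash
python3 - <<'E'
from h import *
s,p,d=cap("s7","side"); s2,p2,d2=cap("w7")
print(s["time"],s["ee_pos"],s["opening"],s["contact_force"],s["moment"])
for nm,pp,dd in(("side",p,d),("wrist",p2,d2)):
  for c in blobs(pp,(18,120,80),(36,255,255),100):
    m=c.mean(0).astype(int); print(nm,m,at_depth(nm,m,dd[m[1],m[0]],s2))
a=cv2.resize(p[150:250,200:290,::-1],(432,480),interpolation=cv2.INTER_CUBIC)
b=cv2.resize(p2[...,::-1],(360,270))
o=np.zeros((480,800,3),np.uint8);o[:,:432]=a;o[:270,435:795]=b;cv2.imwrite("pics/m7.png",o)
E
```

```text
17.2 [0.48263679 0.0265413  0.15276552] 0.012437048804899778 [-0.45252692 -0.6356505  -3.18424617] [-0.00450425 -0.03876682 -0.02045477]
side [242 197] [[ 0.47718362 -0.06017355  0.13248147]]
wrist [257 340] [[ 0.4812866  -0.02559164  0.13039923]]
wrist [258  83] [[0.48629441 0.1049081  0.13334995]]
```

View pics/m7.png

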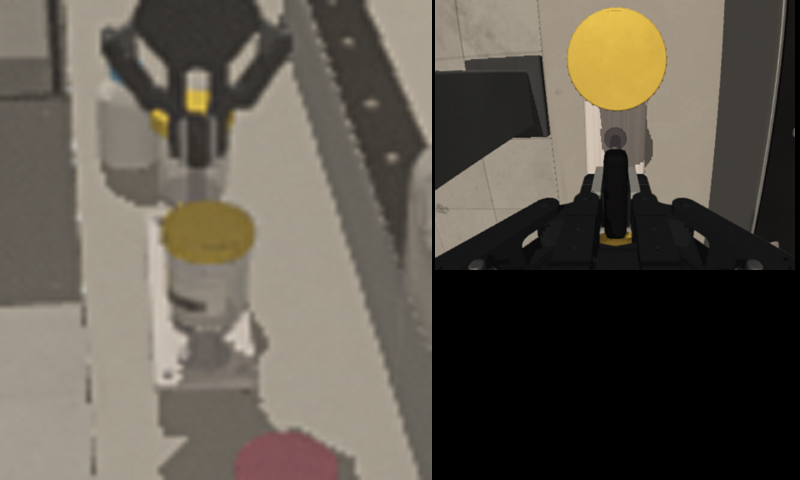

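The carrier is off the bench and level, with both lids up about 15 mm and upright. Lifting the rest.

Call:
play_rows(
  commands=[
    {"dx":0,"dy":0,"dz":-2,"rx":0,"ry":0,"rz":0,"gripper":0},
    {"dx":0,"dy":0,"dz":-6,"rx":0,"ry":0,"rz":0,"gripper":0},
    {"dx":0,"dy":0,"dz":-13,"rx":0,"ry":0,"rz":0,"gripper":0},
    {"dx":0,"dy":0,"dz":-22,"rx":0,"ry":0,"rz":0,"gripper":0},
    {"dx":0,"dy":0,"dz":-32,"rx":0,"ry":0,"rz":0,"gripper":0},
    {"dx":0,"dy":0,"dz":-43,"rx":0,"ry":0,"rz":0,"gripper":0},
    {"dx":0,"dy":0,"dz":-54,"rx":0,"ry":0,"rz":0,"gripper":0},
    {"dx":0,"dy":0,"dz":-65,"rx":0,"ry":0,"rz":0,"gripper":0},
    {"dx":0,"dy":0,"dz":-74,"rx":0,"ry":0,"rz":0,"gripper":0},
    {"dx":0,"dy":0,"dz":-81,"rx":0,"ry":0,"rz":0,"gripper":0},
    {"dx":0,"dy":0,"dz":-85,"rx":0,"ry":0,"rz":0,"gripper":0},
    {"dx":0,"dy":0,"dz":-87,"rx":0,"ry":0,"rz":0,"gripper":0},
  ],
)

```text
time: 18.5
ee_pos: [0.4827, 0.0265, 0.2401]
ee_rot: [2.259, 2.183, 0.0]
contact_force: [0.9, 0.5, -5.3]
opening: 0.0121
grip_force: 87.9
```

Call:
play_rows(
  commands=[
    {"dx":0,"dy":0,"dz":0,"rx":0,"ry":0,"rz":0,"gripper":0},
    {"dx":0,"dy":0,"dz":0,"rx":0,"ry":0,"rz":0,"gripper":0},
    {"dx":0,"dy":0,"dz":0,"rx":0,"ry":0,"rz":0,"gripper":0},
    {"dx":0,"dy":0,"dz":0,"rx":0,"ry":0,"rz":0,"gripper":0},
    {"dx":0,"dy":0,"dz":0,"rx":0,"ry":0,"rz":0,"gripper":0},
    {"dx":0,"dy":0,"dz":0,"rx":0,"ry":0,"rz":0,"gripper":0},
    {"dx":0,"dy":0,"dz":0,"rx":0,"ry":0,"rz":0,"gripper":0},
    {"dx":0,"dy":0,"dz":0,"rx":0,"ry":0,"rz":0,"gripper":0},
    {"dx":0,"dy":0,"dz":0,"rx":0,"ry":0,"rz":0,"gripper":0},
    {"dx":0,"dy":0,"dz":0,"rx":0,"ry":0,"rz":0,"gripper":0},
  ],
)

```text
time: 19.5
ee_pos: [0.4827, 0.0265, 0.2398]
ee_rot: [2.259, 2.183, 0.0]
contact_force: [0.1, -0.1, -4.5]
opening: 0.0122
grip_force: 87.9
```

```bash
python3 - <<'E'
from h import *
s,p,d=cap("s8","side"); s2,p2,d2=cap("w8")
print(s["time"],s["ee_pos"],s["opening"],s["contact_force"],np.abs(s["qvel"]).max())
for nm,pp,dd in(("side",p,d),("wrist",p2,d2)):
  for c in blobs(pp,(18,120,80),(36,255,255),100):
    m=c.mean(0).astype(int); print(nm,m,at_depth(nm,m,dd[m[1],m[0]],s2))
a=cv2.resize(p[120:250,190:310,::-1],(443,480),interpolation=cv2.INTER_CUBIC)
cv2.imwrite("pics/m8.png",a)
E
```

```text
19.5 [0.48267713 0.02654738 0.23981636] 0.012236549234759116 [ 0.08431234 -0.07970273 -4.53233126] 0.0075796871353854866
side [242 173] [[ 0.47647461 -0.06764644  0.22075828]]
wrist [257 340] [[ 0.48135102 -0.02578067  0.21726219]]
wrist [258  84] [[0.4863523  0.10454664 0.21941409]]
```

View pics/m8.png

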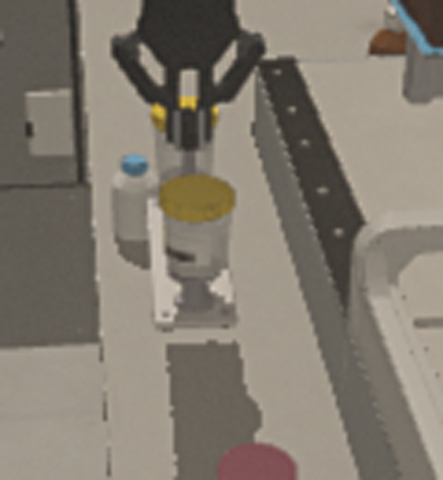

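The picture shows the carrier held level with both jars upright, the near lid at (197,197). It has been lifted 102 mm, the arm is still, and the bottle stands untouched.

```bash
python3 -c "
from cell import env
print(env.job_done())"
```

```text
the job is handed in; nothing more can be done
None
```

Job handed in at about 19.5 s: the loose jar is on the empty seat, and the arm is holding the carrier by its handle, level and steady, about 10 cm above the bench with both jars upright.

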